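# Shut the deposit box and lock it with its bayonet plug

## Task

Lower the domed lid of the maroon deposit box gently onto its stop, then take the brass winged plug from its wooden block, push it all the way down into the lock socket in front of the box against the spring and twist it a quarter turn clockwise (seen from above). Finish while still gripping the plug and holding it pressed fully home, flange flat on the lid's tongue, in the turned position: do not let go. Leave the other things where they are.

Things in the scene. Friction and masses are not known exactly. Their poses are not given: they have to be found in the camera images.
- box: Maroon-painted tin deposit box, fixed to the table, 150 (x) by 220 (y) by 85 mm high without its lid. Origin: centre of its underside; its front faces its own -x. A square steel lock housing (48 by 48 mm, 85 mm high) stands 50 mm in front of its front wall.
- lid (a joint): Hinge of the box's domed maroon lid, rad: 0 = shut on its stop, grows as it opens (up to 1.25). The hinge is stiff (about 0.5 N m of friction): the lid stays where it is left and needs 1 to 6 N at the lip to lower. It lies along the box's y axis at the top of the far wall.
- lid_hinge (a point): Point on the lid's hinge axis, middle of its length (box frame x +75, y 0, z 85 mm).
- lid_lip (a point): Point on the upper face of the flat steel lip along the lid's front edge, where one can press; moves with the lid. Lip 26 mm deep, 220 mm long, 4 mm thick; behind it the lid's wall rises 34 mm square to it, the dome reaches 58 mm. The point is 163 mm from the hinge axis, mid-depth, 70 mm to +y of the middle; its z axis is the lip's outward normal (up when shut).
- lid_tongue (a point): Centre, on the upper face, of the 40 by 40 mm opening in the steel tongue (58 mm wide, 4 mm thick) that reaches forward from the lip's middle; 200 mm from the hinge axis, moves with the lid. With the lid shut it coincides with the socket point: the tongue lies on the lock housing, its opening round the socket.
- socket (a point): Centre of the socket at the height of the upper face of the shut lid's tongue (box frame x -125, y 0, z 89 mm), 4 mm above the housing's top; axes as the box. The housing's 6 mm thick top has a 21 by 21 mm opening crossed by a slot 11 mm wide and 37 mm long along the box's y axis, through which the plug's pins pass.
- lock_cavity (a point): Point on the axis in the cavity under the housing's top (44 mm below the socket point). In it the pins can turn about 95 degrees clockwise seen from above, from the box's y axis to its x axis; the other way is blocked. From 10 mm above home a spring plunger pushes the plug up with 2 N, 8 N when home. Turned and let go, it rises 5 mm until the pins catch under the top.
- plug: Brass bayonet lock plug, about 250 g, upright in the keeper block at first. Origin: centre of the underside of its round flange (50 mm across, 6 mm thick), z up. Above the flange a flat wing to grip, 14 mm thick (x), 44 mm long (y), its top 35 mm above the origin. Fully home, the flange lies on the shut lid's tongue: origin at the socket point.
- plug_tip (a point): Tip of the plug's shank, 24 mm below its origin. Shank 16 mm across, its last 6 mm tapered; a cross pin 6 mm thick and 32 mm long over all runs along the plug's y axis (in line with the wing), its middle 6 mm above the tip.
- keeper: Fixed dark wooden block 70 by 70 by 40 mm high with a square 36 mm hole in which the plug stands, flange on the block's top. Origin: centre of its underside.
- candlestick: Bystander: short silver candlestick, foot 72 mm across, 92 mm high; origin under its centre. It and the keeper block may have changed sides.
- watch: Bystander: tarnished gold pocket watch, 46 mm across, 11 mm high, lying in the box.
- brooch: Bystander: shell cameo brooch, 30 by 40 by 8 mm, lying in the box.
- snuffbox: Bystander: pewter snuff box, 52 by 77 by 24 mm.
- loupe: Bystander: black loupe, 42 mm across, 34 mm high.
- case: Bystander: brown spectacle case, 55 by 155 by 32 mm.
- stamp: Bystander: wooden hand stamp, 32 mm across, 64 mm high.

How it is judged:
By the outcome, as a careful person would: the job done as asked, in the order asked, and still so for the second after the job is handed in, while the arm keeps its last pose, push and grip.
It also fails if it takes over 62 s, if anything falls off the work surface, if the arm or the gripper's body presses on something with over 40 N, if the wrist force passes 120 N, or if a joint passes its speed limit or range.

## Robot

A 6-joint arm with a two-finger parallel gripper is mounted at the origin on the work surface. World frame = base frame: x ahead of the robot, y to its left, z up, the work surface at z = 0. Lengths are in m, angles in rad, forces in N, time in s.
With the tool pointing down it reaches from about 0.375 to 0.925 m from the base axis. Payload 5.7 kg.
Tool frame: the origin (TCP) lies on the centre line of the jaws, within the pads' length; the fingertips stand 19 mm ahead of it and the grasp point (between the pads) is the TCP (arm.tip_extent is the distance from the TCP to the fingertips, in m); z points along the fingers, y is the line along which they close (so a half turn about z gives the same grasp; the last joint's range is limited). The gripper opens to 88 mm and grips with 3 to 60 N. Pads are 20 mm wide; open, the fingers measure 115 mm over their backs; the gripper's body (75 mm by 178 mm) begins 61 mm behind the grasp point.
Start: joints at [-1.362, 0.359, 1.51, -0, 1.272, -0.115], TCP at [0.191, -0.569, 0.242] pointing down, gripper open.
Joint ranges: [-2.97, 2.97], [-1.01, 2.36], [0.21, 2.38], [-0.96, 4.11], [0.2, 2.71], [-2.98, 2.98]. Speed limits (rad/s): [2.39, 2.39, 3.14, 3.14, 3.14, 3.14].

## Interface

Orientations are given as a rotation vector (axis times angle).
In Python, from station import arm gives the robot as it stands.
- The arm moves only by the tool drive_tool, never from a script. Its argument "moves" is a list of rows, each an object with "delta_rot": the turn, a rotation vector about the tool's x, y, z in units of 120 degrees (1.0 is 120 degrees), a list of three; "dp": the shift along the tool's x, y, z in units of 400 mm (1.0 is 400 mm), a list of three; "claw": the opening, from 0 (shut) to 1 (fully open). In form: [{"delta_rot": [rx, ry, rz], "dp": [x, y, z], "claw": claw}, ...]. A call has 1 to 10 rows; each row is the pose to reach, as a shift and turn from the pose commanded when the call began, along the tool's axes at that moment; what a row does not reach only later rows make up. A row lasts 1/12 s, in which the tool goes at most 41.7 mm and 7.16 degrees, less where a joint would pass 70% of its speed; a pose out of reach is approached as far as the arm can. A call with a number of a shift or a turn outside -1 to 1 is refused whole. A call with a gripper value outside its range is refused whole. The fingers move at their own pace and stop on an object; "squeeze" is the grip in N (left out, the last holds). Time passes only in rows, so rows that repeat a pose let the fingers close. It gives the time, the measured TCP pose, the force, the opening and the grip force at its end, in the units of the state.
- arm.observe(): the state, without advancing time (a new reading comes with each control period).
- arm.read_camera(name): name is "scene" or "side" or "wrist"; returns a dict with "frame" (400x640x3 uint8, blue, green, red), "intrinsics" (3x3 intrinsics, pixels), "extrinsics" (4x4, takes a point from world to camera coordinates). Camera axes: x right, y down, z forward; pixel columns grow to the right and rows downward; lengths in m; the calibration is good to about 2 mm. A picture is of the moment at which its call begins. There is no depth.
- arm.job_done(): hands the job in; it is judged then, once.
The state is a dict: "clock": time; "joint_pos": joint angles; "joint_velocities": joint speeds; "effort": joint torques, N m; "tcp_pos": TCP position; "tool_rot": TCP orientation; "wrist_force": force on the tool from outside, world axes, zero at the start; "moment": the same for the moment, N m; "finger_gap": finger opening in m; "grip_force": force on a finger pad.
Only numpy, scipy, OpenCV 4.12 (cv2) and the standard library are available. Lean on these libraries where they do the work, as an engineer would, in place of code of your own. Each camera call takes 0.05 s, during which the arm holds its last target. There are 200 camera calls.

## Working session

There is one attempt and no reset: what is moved stays moved. The work goes in short steps, Python scripts to look and compute and a tool call to move; the robot and the scene stay as the last step left them, time stands still between calls to the robot, and variables do not carry over. Pictures are saved under pics/ and viewed, at most 10 in all, crops included, and the job is handed in when it is done.

Besides the shell and the picture viewer there is one more tool, called after "Emit:" by a JSON object that holds its "method" and its "body". drive_tool: Moves the arm, as the interface text tells. Its arguments: {"type":"object","properties":{"moves":{"type":"array"},"squeeze":{"type":"number"}},"required":["moves"]}

```bash
mkdir -p pics; python3 - <<'E'
from station import arm
import cv2,numpy as np
for n in("scene","side"):
    c=arm.read_camera(n); cv2.imwrite(f"pics/{n}0.png",c["frame"]); np.savez(f"{n}.npz",K=c["intrinsics"],E=c["extrinsics"])
    E=c["extrinsics"]; print(n,-E[:3,:3].T@E[:3,3],E[2,:3],c["intrinsics"][0])
print(arm.observe())
E
```

```text
scene [0.41738499 0.87784252 1.07522726] [ 0.08151661 -0.6552441  -0.75100613] [483.77080235   0.         316.47122767]
side [0.61548979 0.86154811 0.87359258] [-0.08717046 -0.73129875 -0.67646393] [425.66116636   0.         321.03000513]
{'clock': 0.1, 'joint_pos': array([-1.36209035e+00,  3.59414064e-01,  1.51132590e+00,  1.30547319e-05,
        1.27251783e+00, -1.15087839e-01]), 'joint_velocities': array([ 9.17859017e-05, -2.48993107e-04, -3.05145632e-03,  7.14610036e-04,
        2.38958270e-03, -1.83609029e-04]), 'effort': array([-7.97386656e-04, -5.16356456e+01, -2.71406668e+01,  6.75897603e-02,
        2.76144943e-02, -3.16565206e-05]), 'tcp_pos': array([ 0.19077807, -0.56822863,  0.24090425]), 'tool_rot': array([-3.09886980e+00, -5.06121032e-01,  1.02760224e-04]), 'wrist_force': array([-0.30056562, -0.14133458,  0.16866826]), 'moment': array([ 0.00193786,  0.02529201, -0.06192995]), 'grip_force': 0.0, 'finger_gap': 0.0878971295352234}
```

View pics/scene0.png

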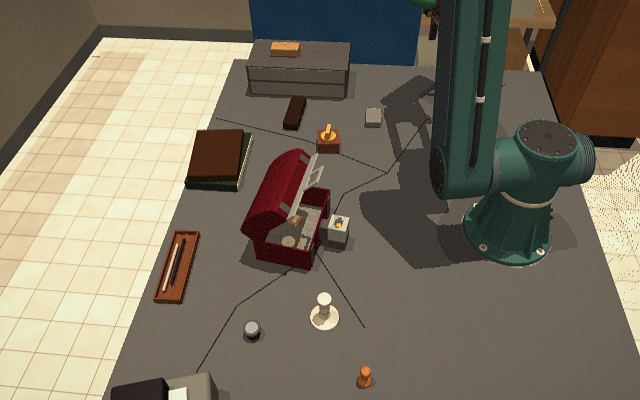

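View pics/side0.png

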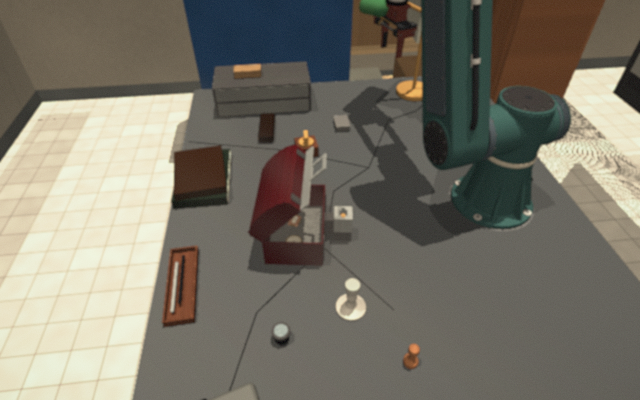

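The scene shows the robot at right, the box near (290,215) with its lid open, the lock housing near (338,230), the keeper with plug at (328,138), and the candlestick at (324,310). Next I'll take a magnified crop for measurement.

```bash
python3 - <<'E'
import cv2
a=cv2.imread("pics/scene0.png")[122:272,235:365]
cv2.imwrite("pics/c1.png",cv2.resize(a,None,fx=4,fy=4,interpolation=cv2.INTER_CUBIC))
E
```

```text
(no output)
```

View pics/c1.png

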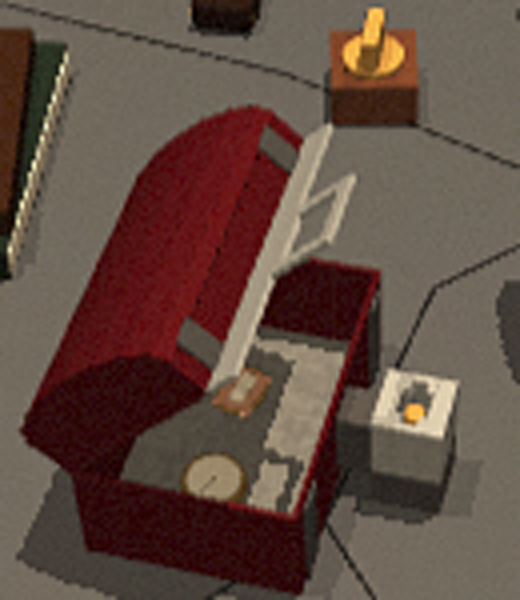

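The crop shows the housing top corners at about (386,368), (460,380), (447,437) and (371,430), the box rim front corners at (380,270) and (302,520), the lip ends at (330,125) and (210,390), and the plug on the keeper at (373,55).

```bash
cat >h.py <<'E'
import numpy as np,cv2
from scipy.optimize import least_squares
from scipy.spatial.transform import Rotation as R
def proj(K,E,P):
    c=np.atleast_2d(P)@E[:3,:3].T+E[:3,3]; p=c@K.T; return p[:,:2]/p[:,2:]
def place(q,P): # q=x,y,yaw
    return np.atleast_2d(P)@R.from_euler('z',q[2]).as_matrix().T+[q[0],q[1],0]
def lidpt(th,r,y,n=.004): # box frame; r from hinge, n along normal
    return np.array([.075-r*np.cos(th)+n*np.sin(th)*1, y, .085+r*np.sin(th)+n*np.cos(th)])
E
python3 - <<'E'
from h import *
d=np.load("scene.npz");K,E=d["K"],d["E"]
s=lambda L:np.array(L)/4+[235,122]-.375
H=[(386,368),(460,380),(447,437),(371,430)]
B=[(380,270),(302,520),(300,593),(88,548)]
P=np.array([(-101,-24,85),(-149,-24,85),(-149,24,85),(-101,24,85),(-75,-110,85),(-75,110,85),(-75,110,0),(75,110,0)])/1000
uv=s(H+B)
L=s([(330,125),(210,390),(320,213)])
def f(q):
    lp=[lidpt(q[3],.176,-.11),lidpt(q[3],.176,.11),lidpt(q[3],.2,0)]
    return (proj(K,E,place(q,np.vstack([P,lp])))-np.vstack([uv,L])).ravel()
r=least_squares(f,[.65,.0,0,1.0],loss='soft_l1');print("box",r.x,r.fun.reshape(-1,2).round(1).tolist())
b=r.x
kc=np.array([(35,-35,40),(-35,-35,40),(-35,35,40),(35,35,40),(35,35,0),(-35,35,0)])/1000
ku=s([(331,31),(417,31),(418,95),(330,95),(331,120),(419,125)])
r=least_squares(lambda q:(proj(K,E,place(q,kc))-ku).ravel(),[.6,-.3,0]);print("keeper",r.x,r.fun.round(1))
print("socket",place(b,[-.125,0,.089]),"lip pt",place(b,lidpt(b[3],.163,.07)),place(b,lidpt(b[3],.163,-.07)))
E
```

```text
box [ 0.58330912  0.06072703 -0.15406912  0.82485591] [[0.7, 0.1], [-0.2, 0.4], [-0.8, 0.0], [0.1, -1.7], [0.3, -0.1], [-1.0, 0.1], [0.5, 0.7], [-0.3, 0.5], [0.4, -0.7], [6.3, -3.6], [-2.2, 3.2]]
keeper [ 0.5204539  -0.30650098  0.07841855] [ 0.3  0.3  0.1  0.3  0.  -1.3  0.  -1.3 -0.   1.6 -0.4  0.4]
socket [[0.45978976 0.07990957 0.089     ]] lip pt [[0.56175425 0.1349136  0.20743   ]] [[ 0.54026981 -0.00342808  0.20743   ]]
```

```bash
cat >>h.py <<'E'
BOX=[.5833,.0607,-.154]
def go(p,yaw,cmd=None):
    """print dp/delta_rot units for target TCP p with tool down and tool-x yaw"""
    from station import arm
    o=arm.observe(); p0=o["tcp_pos"]; R0=R.from_rotvec(o["tool_rot"])
    T=R.from_matrix(np.array([[np.cos(yaw),np.sin(yaw),0],[np.sin(yaw),-np.cos(yaw),0],[0,0,-1.]]))
    d=R0.inv().apply(np.array(p)-p0)/.4; w=(R0.inv()*T).as_rotvec()/np.radians(120)
    print("dp",d.round(4),"rot",w.round(4),"rows",abs(np.linalg.norm(d)*400/41.7).round(1),(np.linalg.norm(w)*120/7.16).round(1),"| at",p0.round(4))
E
python3 - <<'E'
from h import *
d=np.load("scene.npz");K,E=d["K"],d["E"]
s=lambda L:np.array(L)/4+[235,122]-.375
for th in (.8,.83,.86,.89):print(th,((proj(K,E,place(BOX,[lidpt(th,.176,-.11),lidpt(th,.176,.11),lidpt(th,.2,0)]))+.375-[235,122])*4).round(0).tolist())
p=place(BOX,[-.033,-.07,.27])[0];print(p); go(p,-.154)
E
```

```text
0.8 [[336.0, 126.0], [241.0, 380.0], [317.0, 231.0]]
0.83 [[330.0, 121.0], [234.0, 375.0], [310.0, 225.0]]
0.86 [[324.0, 116.0], [227.0, 370.0], [302.0, 219.0]]
0.89 [[318.0, 112.0], [220.0, 365.0], [295.0, 213.0]]
[ 0.5399531  -0.00340964  0.27      ]
dp [ 1.2769 -1.0611 -0.0707] rot [-8.000e-04  1.000e-04  2.281e-01] rows 15.9 3.8 | at [ 0.1908 -0.5682  0.2409]
```

Emit:
{"method": "drive_tool", "body": {"moves": [{"delta_rot": [0,0,0.228],"dp": [0.78,-0.65,-0.12],"claw": 0},{"delta_rot": [0,0,0.228],"dp": [0.78,-0.65,-0.12],"claw": 0},{"delta_rot": [0,0,0.228],"dp": [0.78,-0.65,-0.12],"claw": 0},{"delta_rot": [0,0,0.228],"dp": [0.78,-0.65,-0.12],"claw": 0},{"delta_rot": [0,0,0.228],"dp": [0.78,-0.65,-0.12],"claw": 0},{"delta_rot": [0,0,0.228],"dp": [0.78,-0.65,-0.12],"claw": 0},{"delta_rot": [0,0,0.228],"dp": [0.78,-0.65,-0.12],"claw": 0},{"delta_rot": [0,0,0.228],"dp": [0.78,-0.65,-0.12],"claw": 0},{"delta_rot": [0,0,0.228],"dp": [0.78,-0.65,-0.12],"claw": 0},{"delta_rot": [0,0,0.228],"dp": [0.78,-0.65,-0.12],"claw": 0}], "squeeze": 40}}

```text
clock: 0.93
tcp_pos: [0.4046, -0.2204, 0.2898]
tool_rot: [-3.132, 0.24, -0.0]
wrist_force: [-0.3, -0.6, -0.2]
finger_gap: 0.0247
grip_force: 0.0
```

```bash
python3 - <<'E'
from h import *
from station import arm
c=arm.read_camera("wrist"); np.savez("w1.npz",K=c["intrinsics"],E=c["extrinsics"]); cv2.imwrite("pics/w1.png",c["frame"])
go(place(BOX,[-.037,-.07,.26])[0],-.154)
E
```

```text
dp [ 0.238  -0.5757  0.0792] rot [-0.002  -0.0011  0.0014] rows 6.0 0.0 | at [ 0.4071 -0.2163  0.2905]
```

View pics/w1.png

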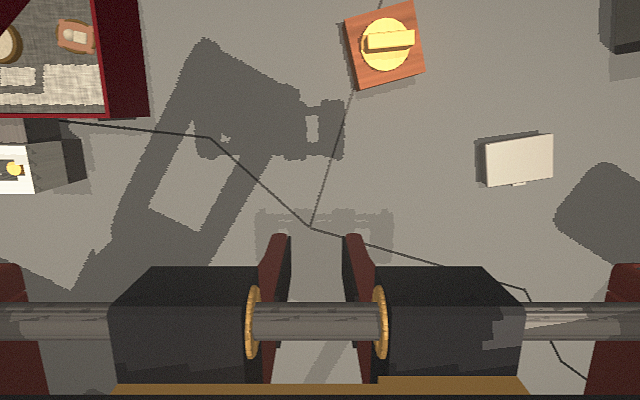

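The wrist view shows the keeper's corners at (344,21), (425,71) and (357,90), the flange centre at (386,43), and the wing's length running roughly along image x. On to the lip.

Emit:
{"method": "drive_tool", "body": {"moves": [{"delta_rot": [0,0,0],"dp": [0.238,-0.576,0.0],"claw": 0},{"delta_rot": [0,0,0],"dp": [0.238,-0.576,0.0],"claw": 0},{"delta_rot": [0,0,0],"dp": [0.238,-0.576,0.0],"claw": 0},{"delta_rot": [0,0,0],"dp": [0.238,-0.576,0.0],"claw": 0},{"delta_rot": [0,0,0],"dp": [0.238,-0.576,0.0],"claw": 0},{"delta_rot": [0,0,0],"dp": [0.238,-0.576,0.06],"claw": 0},{"delta_rot": [0,0,0],"dp": [0.238,-0.576,0.079],"claw": 0},{"delta_rot": [0,0,0],"dp": [0.238,-0.576,0.079],"claw": 0}]}}

```text
clock: 1.65
tcp_pos: [0.5321, -0.008, 0.2552]
tool_rot: [-3.132, 0.236, 0.008]
wrist_force: [0.5, -0.4, -0.2]
finger_gap: 0.0006
grip_force: 0.0
```

```bash
python3 - <<'E'
from h import *
from station import arm
c=arm.read_camera("scene"); cv2.imwrite("pics/s2.png",cv2.resize(c["frame"][110:260,235:385],None,fx=4,fy=4,interpolation=cv2.INTER_CUBIC))
o=arm.observe();print(o["finger_gap"],o["wrist_force"])
go(place(BOX,[-.037,-.07,.235])[0],-.154)
go(place(BOX,[-.093,-.07,.108])[0],-.154)
E
```

```text
0.0005323123160963926 [ 0.1971118  -0.22347132 -0.35223104]
dp [ 0.0077 -0.0181  0.0533] rot [0.0002 0.0021 0.0012] rows 0.5 0.0 | at [ 0.532  -0.0095  0.2563]
dp [-0.1309 -0.0185  0.3714] rot [0.0002 0.0021 0.0012] rows 3.8 0.0 | at [ 0.532  -0.0095  0.2563]
```

View pics/s2.png

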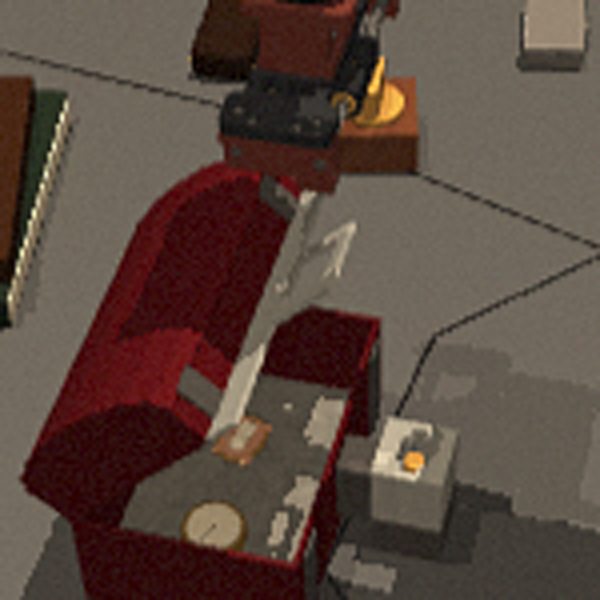

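The fingertip is over the lip's far half at about (310,190), the lid is untouched and the tongue is clear. I'll lower it along the arc.

Emit:
{"method": "drive_tool", "body": {"moves": [{"delta_rot": [0,0,0],"dp": [0.004,-0.018,0.027],"claw": 0},{"delta_rot": [0,0,0],"dp": [0.007,-0.018,0.053],"claw": 0},{"delta_rot": [0,0,0],"dp": [-0.008,-0.018,0.071],"claw": 0},{"delta_rot": [0,0,0],"dp": [-0.022,-0.018,0.088],"claw": 0},{"delta_rot": [0,0,0],"dp": [-0.036,-0.018,0.105],"claw": 0},{"delta_rot": [0,0,0],"dp": [-0.05,-0.018,0.123],"claw": 0},{"delta_rot": [0,0,0],"dp": [-0.062,-0.018,0.142],"claw": 0},{"delta_rot": [0,0,0],"dp": [-0.073,-0.018,0.162],"claw": 0},{"delta_rot": [0,0,0],"dp": [-0.084,-0.018,0.182],"claw": 0},{"delta_rot": [0,0,0],"dp": [-0.094,-0.018,0.201],"claw": 0}]}}

```text
clock: 2.53
tcp_pos: [0.4959, 0.0022, 0.177]
tool_rot: [3.132, -0.243, -0.002]
wrist_force: [-2.7, -0.2, 3.4]
finger_gap: 0.0004
grip_force: 1.7
```

```bash
python3 - <<'E'
from h import *
from station import arm
o=arm.observe();print(o["wrist_force"])
for a in((-.084,.16),(-.089,.143),(-.092,.125),(-.093,.108)):go(place(BOX,[a[0],-.07,a[1]])[0],-.154)
E
```

```text
[-2.70444233 -0.21342458  3.43444588]
dp [-0.0166 -0.003   0.0426] rot [ 0.0001  0.0005 -0.0005] rows 0.4 0.0 | at [0.4959 0.0022 0.177 ]
dp [-0.029  -0.003   0.0851] rot [ 0.0001  0.0005 -0.0005] rows 0.9 0.0 | at [0.4959 0.0022 0.177 ]
dp [-0.0365 -0.003   0.1301] rot [ 0.0001  0.0005 -0.0005] rows 1.3 0.0 | at [0.4959 0.0022 0.177 ]
dp [-0.0389 -0.003   0.1726] rot [ 0.0001  0.0005 -0.0005] rows 1.7 0.0 | at [0.4959 0.0022 0.177 ]
```

Emit:
{"method": "drive_tool", "body": {"moves": [{"delta_rot": [0,0,0],"dp": [-0.008,0,0.02],"claw": 0},{"delta_rot": [0,0,0],"dp": [-0.016,0,0.042],"claw": 0},{"delta_rot": [0,0,0],"dp": [-0.023,0,0.063],"claw": 0},{"delta_rot": [0,0,0],"dp": [-0.029,0,0.085],"claw": 0},{"delta_rot": [0,0,0],"dp": [-0.032,0,0.105],"claw": 0},{"delta_rot": [0,0,0],"dp": [-0.035,0,0.12],"claw": 0},{"delta_rot": [0,0,0],"dp": [-0.037,0,0.135],"claw": 0},{"delta_rot": [0,0,0],"dp": [-0.038,0,0.147],"claw": 0},{"delta_rot": [0,0,0],"dp": [-0.039,0,0.157],"claw": 0},{"delta_rot": [0,0,0],"dp": [-0.039,0,0.163],"claw": 0}]}}

```text
clock: 3.37
tcp_pos: [0.4821, 0.0054, 0.112]
tool_rot: [-3.132, 0.241, -0.0]
wrist_force: [-0.3, -0.9, 1.9]
finger_gap: 0.0005
grip_force: 0.6
```

Emit:
{"method": "drive_tool", "body": {"moves": [{"delta_rot": [0,0,0],"dp": [0,0,0.003],"claw": 0},{"delta_rot": [0,0,0],"dp": [0,0,0.006],"claw": 0},{"delta_rot": [0,0,0],"dp": [0,0,0.009],"claw": 0},{"delta_rot": [0,0,0],"dp": [0,0,0.011],"claw": 0},{"delta_rot": [0,0,0],"dp": [0,0,0.011],"claw": 0}]}}

```text
clock: 3.78
tcp_pos: [0.4819, 0.0054, 0.1083]
tool_rot: [-3.132, 0.241, -0.0]
wrist_force: [-0.8, 0.4, 2.3]
finger_gap: 0.0004
grip_force: 1.2
```

Emit:
{"method": "drive_tool", "body": {"moves": [{"delta_rot": [0,0,0],"dp": [0,0,0.002],"claw": 0},{"delta_rot": [0,0,0],"dp": [0,0,0.004],"claw": 0},{"delta_rot": [0,0,0],"dp": [0,0,0.006],"claw": 0},{"delta_rot": [0,0,0],"dp": [0,0,0.006],"claw": 0}]}}

```text
clock: 4.12
tcp_pos: [0.482, 0.0054, 0.108]
tool_rot: [3.132, -0.241, 0.002]
wrist_force: [-7.5, -0.3, 28.8]
finger_gap: 0.0005
grip_force: 14.4
```

The lid is on its stop. I'll retreat and go above the keeper.

Emit:
{"method": "drive_tool", "body": {"moves": [{"delta_rot": [0,0,0],"dp": [0,0,-0.04],"claw": 0},{"delta_rot": [0,0,0],"dp": [0,0,-0.14],"claw": 0},{"delta_rot": [0,0,0],"dp": [0,0,-0.24],"claw": 0.3},{"delta_rot": [0,0,0],"dp": [0,0,-0.3],"claw": 0.6}]}}

```text
clock: 4.45
tcp_pos: [0.483, 0.0054, 0.2291]
tool_rot: [-3.132, 0.241, -0.006]
wrist_force: [1.5, 0.3, 0.8]
finger_gap: 0.0105
grip_force: 0.0
```

```bash
cat >>h.py <<'E'
def back(K,E,uv,z):
    uv=np.atleast_2d(uv); C=-E[:3,:3].T@E[:3,3]
    d=np.c_[uv,np.ones(len(uv))]@np.linalg.inv(K).T@E[:3,:3]
    return C+d*((z-C[2])/d[:,2])[:,None]
E
python3 - <<'E'
from h import *
d=np.load("w1.npz");K,E=d["K"],d["E"]
w=back(K,E,[(368,40),(413,33)],.075);print(w,np.arctan2(*(w[0]-w[1])[[1,0]]))
print(back(K,E,[(386,43)],.046)); k=back(K,E,[(344,21),(425,71),(357,90)],.04);print(k)
go([.50,-.30,.23],1.6)
E
```

```text
[[ 0.52558418 -0.28835556  0.075     ]
 [ 0.52520769 -0.32991314  0.075     ]] 1.5617371543817238
[[ 0.52450284 -0.31041304  0.046     ]]
[[ 0.55203825 -0.2721708   0.04      ]
 [ 0.49249137 -0.34873523  0.04      ]
 [ 0.48453547 -0.27689929  0.04      ]]
dp [ 0.1589  0.7479 -0.0019] rot [ 0.0014 -0.0015 -0.8373] rows 7.3 14.0 | at [0.483  0.0054 0.2291]
```

Emit:
{"method": "drive_tool", "body": {"moves": [{"delta_rot": [0,0,-0.597],"dp": [0.16,0.748,0],"claw": 1},{"delta_rot": [0,0,-0.597],"dp": [0.16,0.748,0],"claw": 1},{"delta_rot": [0,0,-0.597],"dp": [0.16,0.748,0],"claw": 1},{"delta_rot": [0,0,-0.597],"dp": [0.16,0.748,0],"claw": 1},{"delta_rot": [0,0,-0.597],"dp": [0.16,0.748,0],"claw": 1},{"delta_rot": [0,0,-0.597],"dp": [0.16,0.748,0],"claw": 1},{"delta_rot": [0,0,-0.597],"dp": [0.16,0.748,0],"claw": 1},{"delta_rot": [0,0,-0.597],"dp": [0.16,0.748,0],"claw": 1},{"delta_rot": [0,0,-0.597],"dp": [0.16,0.748,0],"claw": 1},{"delta_rot": [0,0,-0.597],"dp": [0.16,0.748,0],"claw": 1}]}}

```text
clock: 5.28
tcp_pos: [0.4993, -0.3028, 0.2253]
tool_rot: [2.733, 1.548, 0.001]
wrist_force: [-0.3, 1.4, -0.2]
finger_gap: 0.077
grip_force: 0.0
```

```bash
python3 - <<'E'
from h import *
go([.5245,-.3104,.19],1.56)
E
```

```text
dp [0.016  0.0638 0.0882] rot [ 2.000e-04  0.000e+00 -2.529e-01] rows 1.1 4.2 | at [ 0.4993 -0.3028  0.2253]
```

Emit:
{"method": "drive_tool", "body": {"moves": [{"delta_rot": [0,0,-0.253],"dp": [0.016,0.064,0.088],"claw": 1},{"delta_rot": [0,0,-0.253],"dp": [0.016,0.064,0.088],"claw": 1},{"delta_rot": [0,0,-0.253],"dp": [0.016,0.064,0.088],"claw": 1},{"delta_rot": [0,0,-0.253],"dp": [0.016,0.064,0.088],"claw": 1},{"delta_rot": [0,0,-0.253],"dp": [0.016,0.064,0.088],"claw": 1},{"delta_rot": [0,0,-0.253],"dp": [0.016,0.064,0.088],"claw": 1}]}}

```text
clock: 5.78
tcp_pos: [0.5245, -0.3077, 0.19]
tool_rot: [-2.235, -2.207, -0.0]
wrist_force: [0.5, -0.6, 0.1]
finger_gap: 0.0876
grip_force: 0.0
```

```bash
python3 - <<'E'
from h import *
from station import arm
c=arm.read_camera("wrist"); np.savez("w2.npz",K=c["intrinsics"],E=c["extrinsics"]); cv2.imwrite("pics/w2.png",c["frame"])
go([.5245,-.3104,.19],1.56)
E
```

```text
dp [-0.0067  0.0002  0.0005] rot [-0.0001 -0.0002 -0.0017] rows 0.1 0.0 | at [ 0.5245 -0.3077  0.1902]
```

View pics/w2.png

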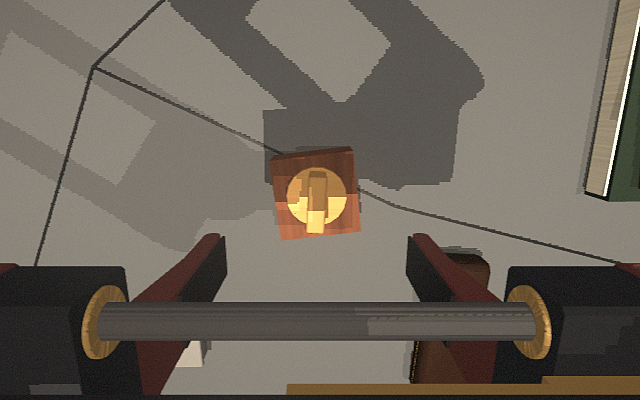

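The keeper is centred near (316,193), the flange centre is at (317,195), and the wing runs vertically from (318,170) to (316,233), centred between the fingers.

```bash
python3 - <<'E'
from h import *
d=np.load("w2.npz");K,E=d["K"],d["E"];print(-E[:3,:3].T@E[:3,3])
im=cv2.imread("pics/w2.png");h=cv2.cvtColor(im,cv2.COLOR_BGR2HSV)
fl=back(K,E,[(317,195)],.046);print("flange",fl)
w=back(K,E,[(318,170),(315.5,233)],.075);print(w,np.arctan2(*(w[0]-w[1])[[1,0]]))
for y in(-.022,.022):
  for x in(-.007,.007):print(proj(K,E,[.5235+x,-.3104+y,.075]),end='')
cv2.imwrite("pics/w2c.png",cv2.resize(im[140:250,260:370],None,fx=5,fy=5,interpolation=cv2.INTER_CUBIC))
E
```

```text
[ 0.52446616 -0.24033026  0.33240996]
flange [[ 0.52441801 -0.30802492  0.046     ]]
[[ 0.5253494  -0.2825117   0.075     ]
 [ 0.52296412 -0.3308546   0.075     ]] 1.52149540102067
[[307.04015467 235.01090397]][[325.41570201 234.8149448 ]][[305.97636938 178.11667174]][[325.12666102 177.90289253]]
```

View pics/w2c.png

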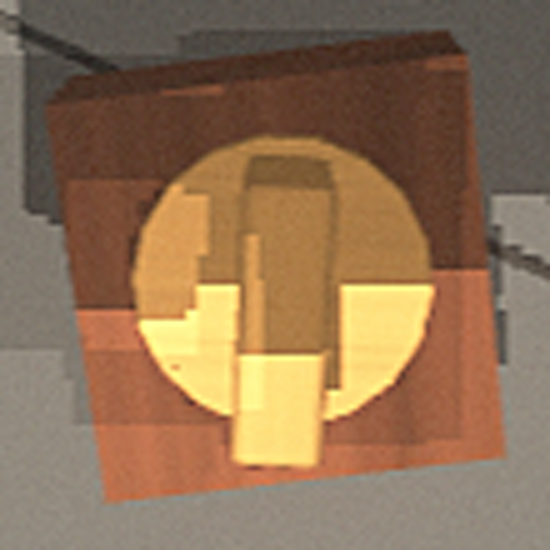

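The crop shows the wing top from (288,185) to (276,466) and the flange centre at (284,281).

```bash
python3 - <<'E'
from h import *
d=np.load("w2.npz");K,E=d["K"],d["E"]
w=back(K,E,[(317.6,176.9),(315.1,233.1)],.075);print(w.mean(0),np.arctan2(*(w[0]-w[1])[[1,0]]),back(K,E,[(316.7,196)],.046))
go([*w.mean(0)[:2],.067],1.525)
E
```

```text
[ 0.52383264 -0.30926291  0.075     ] 1.5166802251213676 [[ 0.5241618  -0.30886849  0.046     ]]
dp [-0.004  -0.0015  0.308 ] rot [-0.0001 -0.0002  0.015 ] rows 3.0 0.3 | at [ 0.5245 -0.3077  0.1902]
```

Emit:
{"method": "drive_tool", "body": {"moves": [{"delta_rot": [0,0,0.018],"dp": [-0.003,-0.001,0.08],"claw": 1},{"delta_rot": [0,0,0.018],"dp": [-0.003,-0.001,0.16],"claw": 1},{"delta_rot": [0,0,0.018],"dp": [-0.003,-0.001,0.24],"claw": 1},{"delta_rot": [0,0,0.018],"dp": [-0.003,-0.001,0.29],"claw": 0.7},{"delta_rot": [0,0,0.018],"dp": [-0.003,-0.001,0.308],"claw": 0.5},{"delta_rot": [0,0,0.018],"dp": [-0.003,-0.001,0.308],"claw": 0},{"delta_rot": [0,0,0.018],"dp": [-0.003,-0.001,0.308],"claw": 0},{"delta_rot": [0,0,0.018],"dp": [-0.003,-0.001,0.308],"claw": 0},{"delta_rot": [0,0,0.018],"dp": [-0.003,-0.001,0.308],"claw": 0},{"delta_rot": [0,0,0.018],"dp": [-0.003,-0.001,0.308],"claw": 0}], "squeeze": 45}}

```text
clock: 6.67
tcp_pos: [0.525, -0.3097, 0.0688]
tool_rot: [2.276, 2.162, 0.001]
wrist_force: [-0.3, -0.3, -0.0]
finger_gap: 0.0445
grip_force: 0.0
```

Emit:
{"method": "drive_tool", "body": {"moves": [{"delta_rot": [0,0,0],"dp": [0,0,0],"claw": 0},{"delta_rot": [0,0,0],"dp": [0,0,0],"claw": 0},{"delta_rot": [0,0,0],"dp": [0,0,0],"claw": 0},{"delta_rot": [0,0,0],"dp": [0,0,0],"claw": 0}]}}

```text
clock: 7.0
tcp_pos: [0.5241, -0.3091, 0.0674]
tool_rot: [2.277, 2.164, 0.0]
wrist_force: [-0.2, -0.1, 0.4]
finger_gap: 0.018
grip_force: 0.0
```

Emit:
{"method": "drive_tool", "body": {"moves": [{"delta_rot": [0,0,0],"dp": [0,0,0],"claw": 0},{"delta_rot": [0,0,0],"dp": [0,0,0],"claw": 0},{"delta_rot": [0,0,0],"dp": [0,0,0],"claw": 0},{"delta_rot": [0,0,0],"dp": [0,0,0],"claw": 0},{"delta_rot": [0,0,0],"dp": [0,0,-0.02],"claw": 0},{"delta_rot": [0,0,0],"dp": [0,0,-0.05],"claw": 0},{"delta_rot": [0,0,0],"dp": [0,0,-0.1],"claw": 0},{"delta_rot": [0,0,0],"dp": [0,0,-0.18],"claw": 0},{"delta_rot": [0,0,0],"dp": [0,0,-0.26],"claw": 0},{"delta_rot": [0,0,0],"dp": [0,0,-0.3],"claw": 0}]}}

```text
clock: 7.83
tcp_pos: [0.5253, -0.3099, 0.1919]
tool_rot: [2.274, 2.161, 0.002]
wrist_force: [0.3, -0.5, -1.4]
finger_gap: 0.0138
grip_force: 45.0
```

```bash
python3 - <<'E'
from h import *
# observe point: hover in front of socket (box -x side), yaw for insertion
print(place(BOX,[-.125,0,.089]))
go(place(BOX,[-.125,-.045,.19])[0],1.417)
E
```

```text
[[0.45977932 0.079874   0.089     ]]
dp [ 0.8529 -0.2249  0.0018] rot [0.002  0.0011 0.0491] rows 8.5 0.8 | at [ 0.5253 -0.3099  0.1919]
```

Emit:
{"method": "drive_tool", "body": {"moves": [{"delta_rot": [0,0,0.049],"dp": [0.853,-0.225,-0.05],"claw": 0},{"delta_rot": [0,0,0.049],"dp": [0.853,-0.225,-0.05],"claw": 0},{"delta_rot": [0,0,0.049],"dp": [0.853,-0.225,-0.05],"claw": 0},{"delta_rot": [0,0,0.049],"dp": [0.853,-0.225,-0.05],"claw": 0},{"delta_rot": [0,0,0.049],"dp": [0.853,-0.225,-0.05],"claw": 0},{"delta_rot": [0,0,0.049],"dp": [0.853,-0.225,-0.05],"claw": 0},{"delta_rot": [0,0,0.049],"dp": [0.853,-0.225,-0.05],"claw": 0},{"delta_rot": [0,0,0.049],"dp": [0.853,-0.225,-0.02],"claw": 0},{"delta_rot": [0,0,0.049],"dp": [0.853,-0.225,0],"claw": 0},{"delta_rot": [0,0,0.049],"dp": [0.853,-0.225,0],"claw": 0}]}}

```text
clock: 8.67
tcp_pos: [0.4484, 0.0401, 0.1868]
tool_rot: [-2.379, -2.046, 0.002]
wrist_force: [0.1, -0.0, -3.0]
finger_gap: 0.0136
grip_force: 45.0
```

```bash
python3 - <<'E'
from h import *
from station import arm
c=arm.read_camera("wrist"); K,E=c["intrinsics"],c["extrinsics"];np.savez("w3.npz",K=K,E=E)
P=np.array([(-145,-20,89),(-105,-20,89),(-105,20,89),(-145,20,89),(-125,0,85),(-125,-18.5,85),(-125,18.5,85)])/1000
q=proj(K,E,place(BOX,P));print(q.round(1).tolist())
u,v=map(int,q[4]);u0,v0=max(0,u-65),max(0,v-60);print(u0,v0)
cv2.imwrite("pics/w3.png",c["frame"]);cv2.imwrite("pics/w3c.png",cv2.resize(c["frame"][v0:v0+120,u0:u0+130],None,fx=5,fy=5,interpolation=cv2.INTER_CUBIC))
E
```

```text
[[295.9, 179.9], [354.5, 180.2], [356.4, 120.1], [295.4, 119.8], [325.4, 150.0], [325.1, 176.9], [325.7, 122.1]]
260 90
```

View pics/w3c.png

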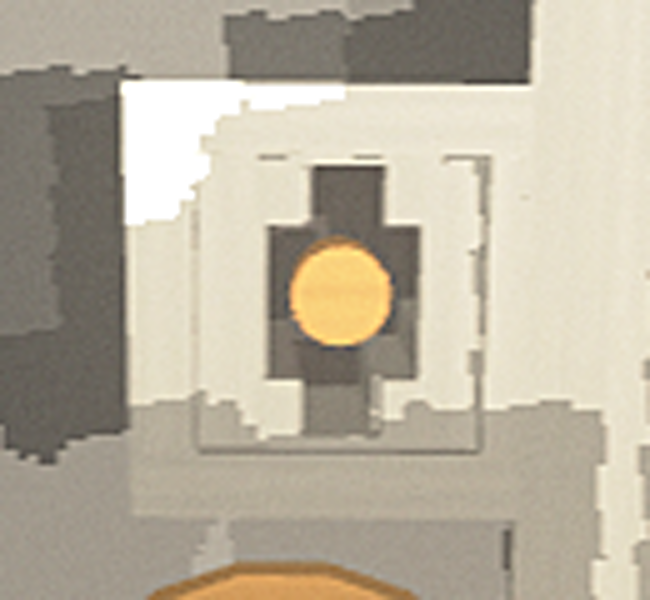

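The crop shows the lid shut with the tongue opening around the socket. The cross-slot is centred at about (344,302), or full-image (328.8,150.4), with slot ends at (348,165) and (341,436). The plug flange edge has its apex at (285,563).

```bash
python3 - <<'E'
from h import *
from station import arm
d=np.load("w3.npz");K,E=d["K"],d["E"];im=cv2.imread("pics/w3.png")
o=arm.observe();p=o["tcp_pos"];print(p)
a=np.linspace(0,2*np.pi,60)
for z in(.027-.006,.027):
    f=proj(K,E,np.c_[p[0]+.025*np.cos(a),p[1]+.025*np.sin(a),0*a+p[2]-z]);i=f[:,1].argmin();print("pred flange apex",(f[i]-[260,90])*5,"x at row600",[(t*5).round(0) for t in (f-[260,90]) if abs(t[1]*5-600)<12])
s=back(K,E,[(328.8-.1,150.2)],.085)[0];t=back(K,E,np.array([(344,158),(339,452),])/5+[260,90],.089)
u=back(K,E,np.array([(348,165),(341,436)])/5+[260,90],.085)
for w in(t,u):print(w.mean(0),np.arctan2(*(w[0]-w[1])[[1,0]])-np.pi/2)
print(s)
go([s[0],s[1],.15],np.pi/2-.16)
E
```

```text
[0.44975783 0.03817749 0.18732836]
pred flange apex [315.18843309 581.55561652] x at row600 [array([423., 608.]), array([398., 598.]), array([371., 589.]), array([232., 591.]), array([205., 600.]), array([180., 612.])]
pred flange apex [314.2405518 565.580501 ] x at row600 [array([442., 604.]), array([419., 592.]), array([183., 595.]), array([161., 609.])]
[0.46150487 0.07898133 0.089     ] -0.15761310587469146
[0.4620553  0.07912752 0.085     ] -0.1660693158486084
[0.46196851 0.07942141 0.085     ]
dp [0.1065 0.015  0.0933] rot [-0.0009 -0.0001  0.0048] rows 1.4 0.1 | at [0.4498 0.0382 0.1873]
```

```bash
python3 - <<'E'
from h import *
im=cv2.imread("pics/w3.png");h=cv2.cvtColor(im,cv2.COLOR_BGR2HSV)
m=((h[...,0]>8)&(h[...,0]<30)&(h[...,1]>90)&(h[...,2]>70))
for v in range(200,262,4):
    x=np.flatnonzero(m[v,230:400])+230
    if len(x):print(v,x.min(),x.max(),len(x))
d=np.load("w3.npz");K,E=d["K"],d["E"];p=np.array([.4484,.0401,.1868]);p2=np.array([.44975783,.03817749,.18732836])
a=np.linspace(0,2*np.pi,2000)
for z in(.021,.027):
  f=proj(K,E,np.c_[p2[0]+.025*np.cos(a),p2[1]+.025*np.sin(a),0*a+p2[2]-z])
  print(z,[(v,f[abs(f[:,1]-v)<.6,0].min().round(1),f[abs(f[:,1]-v)<.6,0].max().round(1)) for v in range(208,256,4)])
E
```

```text
204 302 330 29
208 291 341 51
212 286 346 61
216 281 351 71
220 277 355 79
224 275 357 83
228 273 360 88
232 270 362 93
236 269 363 69
240 268 364 67
244 267 364 71
248 267 365 67
252 266 399 73
256 267 364 61
260 268 364 57
0.021 [(208, np.float64(305.2), np.float64(336.7)), (212, np.float64(295.7), np.float64(346.4)), (216, np.float64(289.2), np.float64(352.7)), (220, np.float64(284.4), np.float64(357.5)), (224, np.float64(280.7), np.float64(361.2)), (228, np.float64(277.7), np.float64(364.3)), (232, np.float64(275.3), np.float64(366.7)), (236, np.float64(273.4), np.float64(368.6)), (240, np.float64(271.9), np.float64(370.0)), (244, np.float64(270.8), np.float64(371.1)), (248, np.float64(270.1), np.float64(371.7)), (252, np.float64(269.8), np.float64(372.0))]
0.027 [(208, np.float64(297.5), np.float64(344.3)), (212, np.float64(290.9), np.float64(350.9)), (216, np.float64(286.0), np.float64(355.8)), (220, np.float64(282.1), np.float64(359.6)), (224, np.float64(279.1), np.float64(362.6)), (228, np.float64(276.7), np.float64(365.0)), (232, np.float64(274.7), np.float64(367.0)), (236, np.float64(273.3), np.float64(368.4)), (240, np.float64(272.2), np.float64(369.4)), (244, np.float64(271.6), np.float64(370.0)), (248, np.float64(271.3), np.float64(370.3)), (252, np.float64(271.4), np.float64(370.2))]
```

Emit:
{"method": "drive_tool", "body": {"moves": [{"delta_rot": [0,0,0.005],"dp": [0,0.015,0],"claw": 0},{"delta_rot": [0,0,0.005],"dp": [0,0.015,0],"claw": 0},{"delta_rot": [0,0,0.005],"dp": [0,0.015,0],"claw": 0},{"delta_rot": [0,0,0.005],"dp": [0,0.015,0],"claw": 0},{"delta_rot": [0,0,0.005],"dp": [0,0.015,0],"claw": 0},{"delta_rot": [0,0,0.005],"dp": [0,0.015,0],"claw": 0}]}}

```text
clock: 9.22
tcp_pos: [0.4576, 0.0348, 0.1873]
tool_rot: [-2.397, -2.031, 0.0]
wrist_force: [0.2, 0.0, -2.8]
finger_gap: 0.0137
grip_force: 45.0
```

```bash
python3 - <<'E'
from h import *
from station import arm
o=arm.observe();p=o["tcp_pos"]
c=arm.read_camera("wrist"); K,E=c["intrinsics"],c["extrinsics"];im=c["frame"];np.savez("w4.npz",K=K,E=E);cv2.imwrite("pics/w4.png",im)
h=cv2.cvtColor(im,cv2.COLOR_BGR2HSV);m=((h[...,0]>8)&(h[...,0]<30)&(h[...,1]>90)&(h[...,2]>70)).copy();m[:200]=0
print("obs",[(v,np.flatnonzero(m[v,230:395])[[0,-1]]+230) for v in range(208,250,8)])
a=np.linspace(0,2*np.pi,2000)
for z in (.021,.027):
  f=proj(K,E,np.c_[p[0]+.025*np.cos(a),p[1]+.025*np.sin(a),0*a+p[2]-z])
  print("pred",f[:,1].min(),[(v,f[abs(f[:,1]-v)<.6,0].min().round(1),f[abs(f[:,1]-v)<.6,0].max().round(1)) for v in range(208,250,8)])
old=cv2.imread("pics/w3.png");T=old[120:182,300:356];r=cv2.matchTemplate(im[60:240,240:420],T,cv2.TM_CCOEFF_NORMED);_,s,_,l=cv2.minMaxLoc(r)
sh=np.array(l)+[240,60]-[300,120];print("shift",sh,s)
print("socket",back(K,E,[np.array([328.7,150.2])+sh],.085),p)
cv2.imwrite("pics/w4c.png",cv2.resize(im[100:260,250:400],None,fx=3.75,fy=3.75,interpolation=cv2.INTER_CUBIC))
E
```

```text
obs [(208, array([291, 341])), (216, array([281, 351])), (224, array([275, 357])), (232, array([270, 362])), (240, array([268, 364])), (248, array([267, 385]))]
pred 202.43475555599704 [(208, np.float64(292.4), np.float64(342.5)), (216, np.float64(281.1), np.float64(353.7)), (224, np.float64(274.3), np.float64(360.5)), (232, np.float64(270.0), np.float64(364.9)), (240, np.float64(267.4), np.float64(367.4)), (248, np.float64(266.3), np.float64(368.5))]
pred 199.3538549141024 [(208, np.float64(287.8), np.float64(347.0)), (216, np.float64(279.0), np.float64(355.8)), (224, np.float64(273.4), np.float64(361.4)), (232, np.float64(270.0), np.float64(364.8)), (240, np.float64(268.2), np.float64(366.5)), (248, np.float64(267.9), np.float64(366.8))]
shift [-16  -6] 0.9222205877304077
socket [[0.46202519 0.07940863 0.085     ]] [0.45760637 0.03478096 0.18732541]
```

View pics/w4c.png

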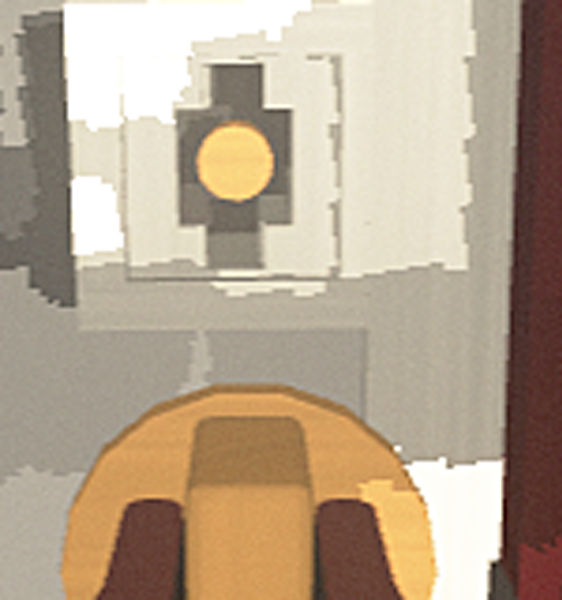

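The settled view shows the slot at crop (235,165) and the plug flange at about (248,570), aligned with the slot axis. The camera bias is about 0.7 mm, so I'll aim for (0.4625, 0.0794).

```bash
python3 - <<'E'
from h import *
for z in(.175,.145,.128):go([.4625,.0794,z],np.pi/2-.16)
E
```

```text
dp [ 0.1118 -0.006   0.0307] rot [-0.0001 -0.     -0.0024] rows 1.1 0.0 | at [0.4575 0.0349 0.1873]
dp [ 0.1118 -0.006   0.1057] rot [-0.0001 -0.     -0.0024] rows 1.5 0.0 | at [0.4575 0.0349 0.1873]
dp [ 0.1118 -0.0059  0.1482] rot [-0.0001 -0.     -0.0024] rows 1.8 0.0 | at [0.4575 0.0349 0.1873]
```

Emit:
{"method": "drive_tool", "body": {"moves": [{"delta_rot": [0,0,-0.002],"dp": [0.06,-0.003,0],"claw": 0},{"delta_rot": [0,0,-0.002],"dp": [0.112,-0.006,0.02],"claw": 0},{"delta_rot": [0,0,-0.002],"dp": [0.112,-0.006,0.06],"claw": 0},{"delta_rot": [0,0,-0.002],"dp": [0.112,-0.006,0.1],"claw": 0},{"delta_rot": [0,0,-0.002],"dp": [0.112,-0.006,0.105],"claw": 0},{"delta_rot": [0,0,-0.002],"dp": [0.112,-0.006,0.105],"claw": 0},{"delta_rot": [0,0,-0.002],"dp": [0.112,-0.006,0.105],"claw": 0}]}}

```text
clock: 9.85
tcp_pos: [0.4627, 0.0797, 0.1456]
tool_rot: [-2.392, -2.036, -0.0]
wrist_force: [-0.3, -0.6, -2.4]
finger_gap: 0.0136
grip_force: 45.0
```

```bash
python3 - <<'E'
from h import *
for z in(.133,.125):go([.4625,.0794,z],np.pi/2-.16)
E
```

```text
dp [-0.0009 -0.0004  0.0316] rot [ 0.     -0.     -0.0001] rows 0.3 0.0 | at [0.4627 0.0797 0.1456]
dp [-0.0009 -0.0004  0.0516] rot [ 0.     -0.     -0.0001] rows 0.5 0.0 | at [0.4627 0.0797 0.1456]
```

Emit:
{"method": "drive_tool", "body": {"moves": [{"delta_rot": [0,0,0],"dp": [0,0,0.007],"claw": 0},{"delta_rot": [0,0,0],"dp": [0,0,0.014],"claw": 0},{"delta_rot": [0,0,0],"dp": [0,0,0.021],"claw": 0},{"delta_rot": [0,0,0],"dp": [0,0,0.028],"claw": 0},{"delta_rot": [0,0,0],"dp": [0,0,0.034],"claw": 0},{"delta_rot": [0,0,0],"dp": [0,0,0.039],"claw": 0},{"delta_rot": [0,0,0],"dp": [0,0,0.042],"claw": 0},{"delta_rot": [0,0,0],"dp": [0,0,0.042],"claw": 0}]}}

```text
clock: 10.52
tcp_pos: [0.4622, 0.0799, 0.1282]
tool_rot: [-2.391, -2.037, 0.001]
wrist_force: [-0.5, -0.3, -3.0]
finger_gap: 0.014
grip_force: 45.0
```

Emit:
{"method": "drive_tool", "body": {"moves": [{"delta_rot": [0,0,0],"dp": [0,0,0.005],"claw": 0},{"delta_rot": [0,0,0],"dp": [0,0,0.01],"claw": 0},{"delta_rot": [0,0,0],"dp": [0,0,0.015],"claw": 0},{"delta_rot": [0,0,0],"dp": [0,0,0.02],"claw": 0},{"delta_rot": [0,0,0],"dp": [0,0,0.025],"claw": 0},{"delta_rot": [0,0,0],"dp": [0,0,0.028],"claw": 0},{"delta_rot": [0,0,0],"dp": [0,0,0.03],"claw": 0},{"delta_rot": [0,0,0],"dp": [0,0,0.03],"claw": 0}]}}

```text
clock: 11.18
tcp_pos: [0.4628, 0.08, 0.1166]
tool_rot: [2.392, 2.037, 0.001]
wrist_force: [-0.9, -0.2, 5.9]
finger_gap: 0.0137
grip_force: 45.0
```

Emit:
{"method": "drive_tool", "body": {"moves": [{"delta_rot": [0,0,0],"dp": [0,0,0.002],"claw": 0},{"delta_rot": [0,0,0],"dp": [0,0,0.004],"claw": 0},{"delta_rot": [0,0,0],"dp": [0,0,0.005],"claw": 0},{"delta_rot": [0,0,0],"dp": [0,0,0.005],"claw": 0}]}}

```text
clock: 11.52
tcp_pos: [0.4628, 0.08, 0.1161]
tool_rot: [2.391, 2.037, 0.001]
wrist_force: [-5.9, -0.3, 23.4]
finger_gap: 0.0135
grip_force: 45.0
```

Emit:
{"method": "drive_tool", "body": {"moves": [{"delta_rot": [0,0,0.04],"dp": [0,0,0],"claw": 0},{"delta_rot": [0,0,0.08],"dp": [0,0,0],"claw": 0},{"delta_rot": [0,0,0.12],"dp": [0,0,0],"claw": 0},{"delta_rot": [0,0,0.16],"dp": [0,0,0],"claw": 0},{"delta_rot": [0,0,0.2],"dp": [0,0,0],"claw": 0},{"delta_rot": [0,0,0.24],"dp": [0,0,0],"claw": 0},{"delta_rot": [0,0,0.28],"dp": [0,0,0],"claw": 0},{"delta_rot": [0,0,0.32],"dp": [0,0,0],"claw": 0},{"delta_rot": [0,0,0.36],"dp": [0,0,0],"claw": 0},{"delta_rot": [0,0,0.4],"dp": [0,0,0],"claw": 0}]}}

```text
clock: 12.35
tcp_pos: [0.4647, 0.0798, 0.1162]
tool_rot: [3.014, 0.882, 0.007]
wrist_force: [-0.1, -0.5, 16.7]
finger_gap: 0.0138
grip_force: 45.0
```

```bash
python3 - <<'E'
from h import *
from station import arm
o=arm.observe();print(o["wrist_force"],o["moment"],o["joint_pos"][5])
go([.4628,.08,.1161],-.16)
E
```

```text
[-0.09744483 -0.50327167 16.67680734] [-0.13170839  0.20663068  0.09488742] 1.0252892604475283
dp [-0.0038 -0.003   0.0001] rot [ 0.0005 -0.0022  0.3483] rows 0.0 5.8 | at [0.4647 0.0798 0.1162]
```

Emit:
{"method": "drive_tool", "body": {"moves": [{"delta_rot": [0,0,0.04],"dp": [0,0,0.001],"claw": 0},{"delta_rot": [0,0,0.08],"dp": [0,0,0.001],"claw": 0},{"delta_rot": [0,0,0.12],"dp": [0,0,0.001],"claw": 0},{"delta_rot": [0,0,0.16],"dp": [0,0,0.001],"claw": 0},{"delta_rot": [0,0,0.2],"dp": [0,0,0.001],"claw": 0},{"delta_rot": [0,0,0.24],"dp": [0,0,0.001],"claw": 0},{"delta_rot": [0,0,0.28],"dp": [0,0,0.001],"claw": 0},{"delta_rot": [0,0,0.32],"dp": [0,0,0.001],"claw": 0},{"delta_rot": [0,0,0.355],"dp": [0,0,0.001],"claw": 0},{"delta_rot": [0,0,0.355],"dp": [0,0,0.001],"claw": 0}]}}

```text
clock: 13.18
tcp_pos: [0.4648, 0.0801, 0.1161]
tool_rot: [-3.129, 0.273, -0.008]
wrist_force: [-1.2, 0.1, 19.6]
finger_gap: 0.0137
grip_force: 45.0
```

```bash
python3 - <<'E'
from h import *
from station import arm
o=arm.observe();print(o["wrist_force"],o["moment"],o["joint_pos"][5])
go([.4628,.08,.1161],-.16)
c=arm.read_camera("scene");cv2.imwrite("pics/s5.png",cv2.resize(c["frame"][120:270,260:410],None,fx=4,fy=4,interpolation=cv2.INTER_CUBIC))
E
```

```text
[-1.22673074  0.1446517  19.64556661] [ 0.04217278  0.43457933 -0.16474789] 1.7687049283210532
dp [-0.005  0.001  0.   ] rot [-0.0005 -0.0023 -0.0068] rows 0.0 0.1 | at [0.4648 0.0801 0.1161]
```

View pics/s5.png

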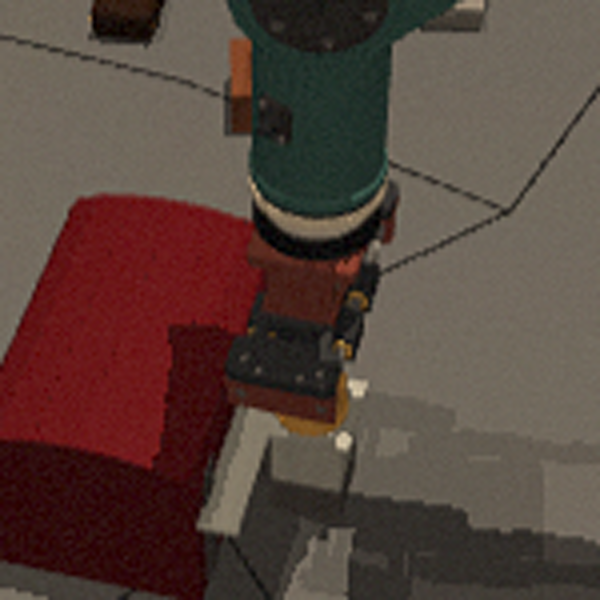

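The lid is shut and the flange at about (310,420) sits on the tongue, still pressed and turned about 91°. I'll hand it in.

```bash
python3 -c "
from station import arm
print(arm.job_done())"
```

```text
the job is handed in; nothing more can be done
None
```

I lowered the lid onto its stop, then pushed the plug fully home and turned it about 91° clockwise. I handed the job in still gripping it at 45 N and pressing it down with about 20 N; the judge's verdict wasn't shown.

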